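# Stand the long pinion in its holding ring

### The arm

A 6-joint arm with a two-finger parallel gripper is mounted at the origin on the work surface. World frame = base frame: x ahead of the robot, y to its left, z up, the work surface at z = 0. Lengths are in mm, angles in degrees, forces in N, time in s.
With the tool pointing down it reaches from about 350 to 850 mm from the base axis. Payload 8.1 kg.
Tool frame: the origin (TCP) lies between the finger pads; the fingertips stand 22 mm ahead of it and the grasp point (between the pads) lies 3 mm ahead of it (r.nose_length is the z of the fingertips in the tool frame, in mm); z points along the fingers, x is the direction in which the jaws open and shut, and the axes are right-handed (so a half turn about z gives the same grasp; the last joint's range is limited). The gripper opens to 85 mm and grips with 20 to 120 N. Pads are 22 mm wide; open, the fingers measure 114 mm over their backs; the gripper's body (76 mm by 85 mm) begins 54 mm behind the grasp point. The pads swing forward as they close: fully open they stand 13 mm farther back than shut.
Start: joints at [-69.465, 7.471, 85.268, -0, 87.261, -4.893], TCP at [257.644, -541.872, 253.292] pointing down, gripper open.
Joint ranges: [-169.43, 169.43], [-51.17, 129.36], [1.28, 143.12], [-76.62, 256.62], [0, 156.53], [-152.29, 152.29]. Speed limits (degrees/s): [136.94, 136.94, 159.86, 180, 180, 180].

### API

Orientations are given as [roll, pitch, yaw] about the fixed x, y, z axes, in that order (R = Rz(yaw) Ry(pitch) Rx(roll)).
In Python, from bench import r gives the robot as it stands.
- The arm moves only by the shell command python3 -m jog 'ROWS' [FORCE]. ROWS is JSON, a list of rows, each a list of 5 numbers: the shift along the tool's x, y, z in m, then the turn about the tool's z in degrees, then the opening in per cent of the stroke, from 0 (shut) to 100 (fully open). A call has 1 to 8 rows; each row is the pose to reach, as a shift and turn from the pose measured when the call began, along the tool's axes at that moment; what a row does not reach only later rows make up. A row lasts 1/10 s, in which the tool goes at most 50 mm and 8.59 degrees, less where a joint would pass 70% of its speed; a pose out of reach is approached as far as the arm can. A call with a gripper value outside its range is refused whole. The fingers move at their own pace and stop on an object; FORCE is the grip in N (left out, the last holds). Time passes only in rows, so rows that repeat a pose let the fingers close. It gives the time, the measured TCP pose, the force and the opening at its end, in the units of the state.
- r.sense(): the state, without advancing time (a new reading comes with each control period).
- r.snapshot(name): name is "side" or "top" or "wrist"; returns a dict with "image" (400x640x3 uint8, red, green, blue), "K" (3x3 intrinsics, pixels), "T" (4x4, takes a point from camera to world coordinates); the wrist camera has in their place "tool_from_camera" (4x4, takes a point from camera to tool coordinates, whose origin is the TCP and whose axes are the tool frame's). Camera axes: x right, y down, z forward; pixel columns grow to the right and rows downward; lengths in mm; the calibration is good to about 2 mm. A picture is of the moment at which its call begins: read the wrist's pose just before it. There is no depth.
- r.hand_in(): hands the job in, once; it reports no verdict.
Trained networks look in a picture, given as the dict that the camera call returned (one of the last four; its "shot" number tells which), for a name from the list of things; names that differ only in an ending like _2 or _b are one class to them, and where a whole thing is asked for, a point or a joint stands for the part that bears it (a point fixed in the world has none). Each returns a list of dicts, best first, with "conf" (0 to 1); they miss things now and then, are a little off and sometimes report something else, mostly with a low value. They report only what shows in the picture. A call takes as long as a camera call. They do not tell look-alikes from the thing itself.
- r.search_frame(picture, label): "bbox" ([left, top, right, bottom] in pixels, round what is visible of it).
- r.pinpoint(picture, label): "uv" ([column, row] in pixels: a listed point, or the origin of a listed thing).
The state is a dict: "time": time; "joint_pos": joint angles; "qd": joint speeds; "joint_efforts": joint torques, N m; "tool_pos": TCP position; "tcp_rot": TCP orientation; "ft_force": force on the tool from outside, world axes, zero at the start; "wrist_torque": the same for the moment, N m; "finger_gap": finger opening in mm.
Only numpy, scipy, OpenCV 4.12 (cv2) and the standard library are available. Lean on these libraries where they do the work, as an engineer would, in place of code of your own. Each camera call takes 0.05 s, during which the arm holds its last target. There are 200 camera calls.

### The job

Two drive pinions stand on the bench on their gear heads. Take the longer one and stand it upright, gear head down, in the holding ring that is bolted to the bench, lowering it right to the floor of the ring rather than dropping it, and let go. Leave the shorter pinion standing where it is.

Things in the scene. Friction and masses are not known exactly. Their poses are not given: they have to be found in the camera images.
- long_pinion_mid (a point): Centre, half-way up, of the longer steel pinion, loose, 150 mm tall, 0.6-0.9 kg, z up the shaft; its underside is 75 mm below. From the bottom: toothed gear head 50 mm across, 36 mm high; round journal 30 mm across to 65 mm; splined shaft 26 mm across to 135 mm; threaded end 18 mm across to 150 mm. Round: any grasp yaw; best gripped on the spline, 30 mm below the top (45 mm above this point).
- short_pinion_mid (a point): Centre, half-way up, of the shorter pinion, which is to be left alone: the same shape and the same 50 mm gear head but only 110 mm tall, loose, standing on the bench; z up the shaft. No loose thing stands closer than 95 mm to either pinion or the holding ring, centre to centre; nothing else among them is over 80 mm tall.
- holder_floor (a point): Centre of the inner floor of the holding ring: a plain open-topped metal collar on a round foot 112 mm across, fixed to the bench with four bolts. Collar 90 mm across outside, bore 74 mm across, straight walls. The flat floor is 8 mm above the bench, the rim 28 mm above the floor. z up. The other rings about (bearing, grooved spacer) are smaller, 20-24 mm tall and have no foot.
There are look-alikes about, which are no part of the job. Leave any purple or yellow look-alike of the part that bears short_pinion_mid alone.

How it is judged (in metres and radians):
At the end, for the whole second after the job is handed in: The long pinion stands gear head down in the holding ring, its axis within 16 mm of the ring's and within 10 degrees of upright, its underside on the ring's floor (within 6 mm), released and at rest; the short pinion still stands upright within 30 mm of where it was (horizontal distance between long_pinion_mid and holder_floor below 0.016 m and z of long_pinion_mid in the frame of holder_floor between 0.069 and 0.081 m and angle between each of long_pinion_mid, short_pinion_mid's own z axis and vertical below 0.1745 rad and linear speed of long_pinion below 0.02 m/s and distance of short_pinion_mid from where it was at the start of the episode below 0.03 m); the robot touches nothing.
It fails at once if the long pinion is dropped: it falls free with its underside more than 20 mm above the floor of the ring (contact force between long_pinion and anything else below 0.05 N and height (world z) of long_pinion_mid above 0.103 m).
It fails at once if the short pinion is tipped (more than 30 degrees) or pushed away (more than 50 mm) (angle between short_pinion_mid's own z axis and vertical above 0.52 rad or distance of short_pinion_mid from where it was at the start of the episode above 0.05 m).
It also fails if it takes over 37 s, if anything falls off the work surface, if the arm or the gripper's body presses on something with over 40 N, if the wrist force passes 120 N, or if a joint passes its speed limit or range.

## Working session

There is one attempt and no reset: what is moved stays moved. The work goes in short steps, Python scripts to look and compute and a shell command to move; the robot and the scene stay as the last step left them, time stands still between calls to the robot, and variables do not carry over. Pictures are saved under pics/ and viewed, about 8 in all and at most 12, crops included, and the job is handed in when it is done.

```bash
mkdir -p pics; cat > h.py <<'E'
from bench import r
import numpy as np, cv2
from scipy.spatial.transform import Rotation as Ro
def snap(n):
    s=r.sense(); p=r.snapshot(n)
    if n=='wrist':
        M=np.eye(4); M[:3,:3]=Ro.from_euler('xyz',s['tcp_rot'],degrees=True).as_matrix(); M[:3,3]=s['tool_pos']
        p['W']=M@np.array(p['tool_from_camera'])
    else: p['W']=np.array(p['T'])
    return p
def save(p,n): cv2.imwrite('pics/'+n,cv2.cvtColor(p['image'],cv2.COLOR_RGB2BGR))
def ray(p,uv):
    d=p['W'][:3,:3]@np.linalg.solve(np.array(p['K']),[uv[0],uv[1],1]); return p['W'][:3,3],d/np.linalg.norm(d)
def atz(p,uv,z):
    o,d=ray(p,uv); return o+d*(z-o[2])/d[2]
def proj(p,X):
    c=np.linalg.inv(p['W'])@np.append(X,1); u=np.array(p['K'])@c[:3]; return u[:2]/u[2]
def totool(X):
    s=r.sense(); R=Ro.from_euler('xyz',s['tcp_rot'],degrees=True).as_matrix(); return R.T@(np.array(X)-s['tool_pos'])
E
python3 - <<'E'
from h import *
np.set_printoptions(precision=1,suppress=True)
print(r.sense())
Z={'long_pinion_mid':75,'short_pinion_mid':55,'holder_floor':8}
for n in ['top','side']:
    p=snap(n); save(p,n+'0.png')
    print(n,'cam',p['W'][:3,3])
    for l in Z:
        for d in r.pinpoint(p,l): print(l,np.round(d['conf'],2),np.array(d['uv']),atz(p,d['uv'],Z[l]))
E
```

```text
{'time': 0.0, 'joint_pos': array([-69.5,   7.5,  85.3,   0. ,  87.3,  -4.9]), 'qd': array([-0.1, -0.1, -0.1,  0.1,  0. , -0. ]), 'joint_efforts': array([ -0. , -56.9, -50.1,  -0. ,   0. ,   0. ]), 'tool_pos': array([ 257.5, -541.4,  252.2]), 'tcp_rot': array([-180. ,    0.1,  -64.6]), 'ft_force': array([0.5, 0.1, 0.5]), 'wrist_torque': array([ 0., -0.,  0.]), 'finger_gap': 85.44540810312199}
top cam [367.8 -24.1 834.8]
long_pinion_mid 0.93 [394.9 140.1] [ 622.2 -190.9   75. ]
short_pinion_mid 0.7 [283.7 231.3] [447.4  20.4  55. ]
short_pinion_mid 0.67 [339.1 253. ] [407.5 -83.7  55. ]
short_pinion_mid 0.62 [235.1 219.7] [468.7 112.5  55. ]
holder_floor 0.92 [213.9 136.6] [648.6 171.9   8. ]
side cam [204.8 580.7 656.6]
long_pinion_mid 0.73 [315.4 146.3] [ 625.6 -192.    75. ]
short_pinion_mid 0.85 [313.  278.4] [464.9 119.7  55. ]
short_pinion_mid 0.73 [390.2 214.1] [412. -82.  55.]
holder_floor 0.71 [210.7 281.9] [638.2 170.9   8. ]
```

```bash
python3 -c "
import cv2,numpy as np
"; ls pics
```

```text
side0.png
top0.png
```

View pics/top0.png

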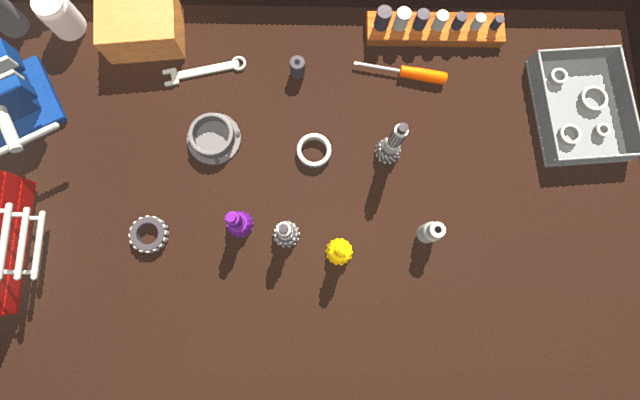

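View pics/side0.png

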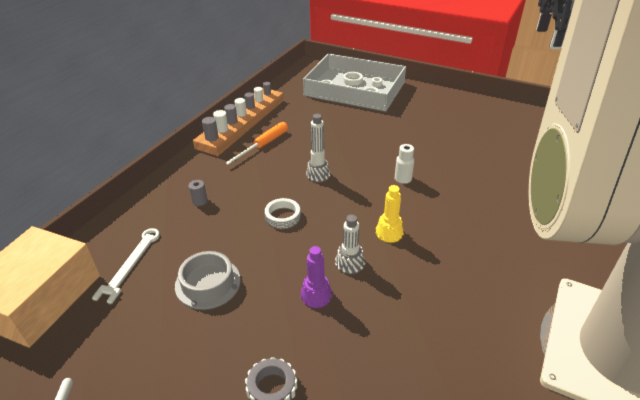

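```bash
python3 - <<'E'
from h import *
np.set_printoptions(precision=1,suppress=True)
a=cv2.imread('pics/side0.png')[95:285,270:430]; b=cv2.imread('pics/top0.png')[100:290,260:420]
cv2.imwrite('pics/crop.png',cv2.resize(np.hstack([a,b]),None,fx=2.5,fy=2.5,interpolation=cv2.INTER_CUBIC))
print('to above pinion, tool axes mm',totool([623.5,-191,252]), r.nose_length)
E
```

```text
to above pinion, tool axes mm [-159.7 -481.1    1.2] 22.0
```

View pics/crop.png

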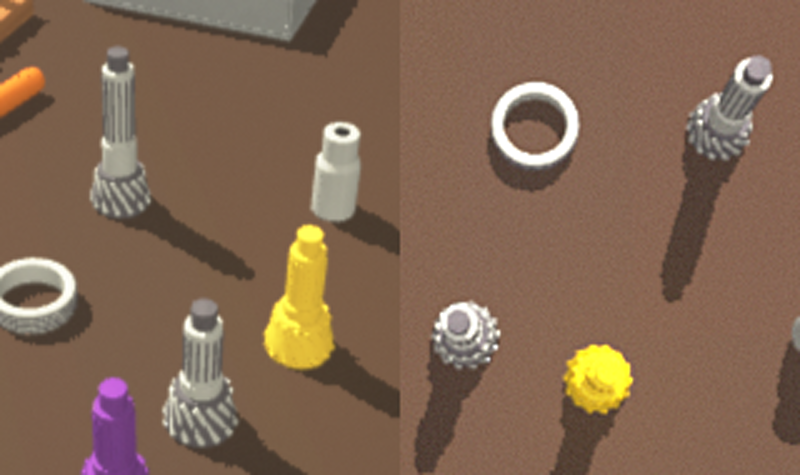

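The top and side views show these candidates, in top-image pixels:
- Steel long pinion at (394,140).
- Steel short pinion at (285,233).
- Purple look-alike at (238,223).
- Yellow look-alike at (339,252).
- White stepped sleeve at (431,232).

The crop confirms that the taller, slimmer steel pinion is the one at (394,140), with its tip at about (402,128), so I choose that one. The holder is the footed ring at (212,137).

```bash
python3 -m jog '[[-0.16,-0.481,0,0,100],[-0.16,-0.481,0,0,100],[-0.16,-0.481,0,0,100],[-0.16,-0.481,0,0,100],[-0.16,-0.481,0,0,100],[-0.16,-0.481,0,0,100],[-0.16,-0.481,0,0,100],[-0.16,-0.481,0,0,100]]'
python3 - <<'E'
from h import *
np.set_printoptions(precision=1,suppress=True)
p=snap('wrist'); save(p,'w1.png'); print(p['W'][:3,3],p['W'][:3,2])
for z,l in [(75,'long_pinion_mid'),(8,'holder_floor')]:
    for d in r.pinpoint(p,l): print(l,d['conf'],d['uv'],atz(p,d['uv'],z))
for d in r.search_frame(p,'long_pinion_mid'): print(d)
print(totool([623.5,-191,252]),proj(p,[623.5,-191,75]),proj(p,[623.5,-191,150]))
E
```

```text
time: 1.2
tool_pos: [547.5, -263.2, 253.5]
tcp_rot: [-180.0, -0.0, -64.6]
ft_force: [0.7, -0.9, 0.8]
finger_gap: 85.4
[ 613.7 -231.4  373.5] [-0.3 -0.1 -1. ]
long_pinion_mid 0.9 [280.0, 84.1] [ 620.5 -190.4   75. ]
holder_floor 0.4 [281.8, 82.5] [ 624.5 -182.4    8. ]
{'bbox': [256.6, 57.4, 309.6, 116.1], 'conf': 0.76}
{'bbox': [1.3, 126.0, 97.4, 171.5], 'conf': 0.71}
[ -32.4 -100.5    1. ] [281.8  81.3] [269.8  71.1]
```

View pics/w1.png

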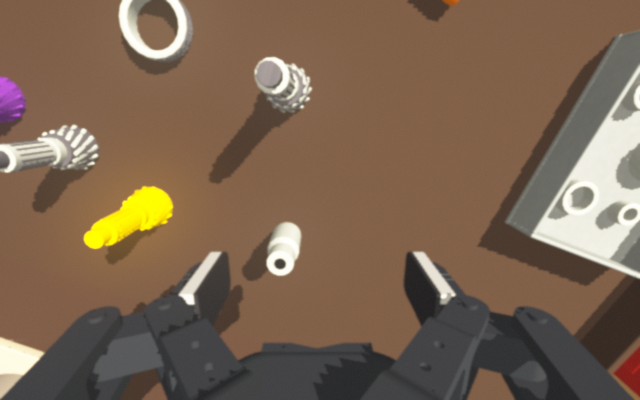

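The pinion tip sits at (270,73) in the wrist view, which matches the predicted (270,71). The estimate holds, so I'm going over it.

```bash
python3 -m jog '[[-0.032,-0.1,0,0,100],[-0.032,-0.1,0,0,100],[-0.032,-0.1,0,0,100],[-0.032,-0.1,0,0,100],[-0.032,-0.1,0.04,0,100]]'
python3 - <<'E'
from h import *
np.set_printoptions(precision=1,suppress=True)
s=r.sense(); print(s['tool_pos'],totool([622.8,-190.8,123]))
p=snap('wrist')
for d in r.pinpoint(p,'long_pinion_mid'): print(d['conf'],d['uv'],atz(p,d['uv'],75))
q=snap('top')
for l,z in [('long_pinion_mid',75),('holder_floor',8)]:
  for d in r.pinpoint(q,l): print(d['conf'],d['uv'],atz(q,d['uv'],z))
E
```

```text
time: 1.9
tool_pos: [625.8, -194.7, 219.9]
tcp_rot: [-179.6, -0.5, -64.5]
ft_force: [1.0, -1.7, 0.7]
finger_gap: 85.4
[ 625.8 -194.7  219.9] [-5.7  1.7 96.8]
0.81 [308.5, 196.9] [ 621.3 -190.    75. ]
0.92 [215.5, 137.2] [647.3 168.5   8. ]
```

```bash
python3 -m jog '[[-0.006,0.002,0.02,0,100],[-0.006,0.002,0.045,0,100],[-0.006,0.002,0.07,0,100],[-0.006,0.002,0.085,0,100],[-0.006,0.002,0.097,0,100],[-0.006,0.002,0.097,0,100]]'
python3 - <<'E'
from h import *
np.set_printoptions(precision=1,suppress=True)
s=r.sense(); print(s['tool_pos'],totool([622.5,-190.6,123]))
p=snap('wrist'); save(p,'w2.png')
E
```

```text
time: 2.75
tool_pos: [617.3, -188.6, 115.9]
tcp_rot: [179.9, 0.1, -64.5]
ft_force: [-0.6, 1.3, -0.4]
finger_gap: 85.3
[ 617.3 -188.6  115.9] [ 4.1 -3.8 -7.1]
```

View pics/w2.png

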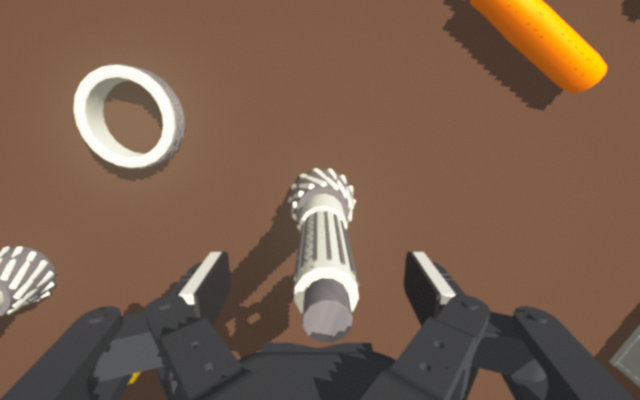

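```bash
python3 -m jog '[[0.004,-0.004,-0.007,0,100],[0.004,-0.004,-0.007,0,100],[0.004,-0.004,-0.007,0,100]]'
python3 - <<'E'
from h import *
np.set_printoptions(precision=1,suppress=True)
print(totool([622.5,-190.6,123]))
E
```

```text
time: 3.1
tool_pos: [624.5, -191.0, 126.0]
tcp_rot: [-179.9, -0.1, -64.5]
ft_force: [-0.4, -0.3, 0.4]
finger_gap: 85.6
[-1.2  1.6  3. ]
```

Within tolerance, so I'm closing.

```bash
python3 -m jog '[[-0.001,0.001,0.002,0,30],[-0.001,0.001,0.002,0,0],[-0.001,0.001,0.002,0,0],[-0.001,0.001,0.002,0,0],[-0.001,0.001,0.002,0,0],[-0.001,0.001,0.002,0,0],[-0.001,0.001,0.002,0,0],[-0.001,0.001,0.002,0,0]]' 80
```

```text
time: 3.9
tool_pos: [623.1, -190.4, 124.1]
tcp_rot: [-179.9, -0.1, -64.5]
ft_force: [-0.7, 2.6, 3.2]
finger_gap: 24.4
```

```bash
python3 -m jog '[[0,0,-0.005,0,0],[0,0,-0.02,0,0],[0,0,-0.04,0,0],[0,0,-0.06,0,0],[0,0,-0.08,0,0],[0,0,-0.09,0,0],[0,0,-0.09,0,0],[0,0,-0.09,0,0]]'
python3 - <<'E'
from h import *
np.set_printoptions(precision=1,suppress=True)
t=r.sense()['tool_pos']; print(t)
for n in ['top','side']:
    p=snap(n); save(p,n+'1.png')
    for d in r.pinpoint(p,'long_pinion_mid'): print(n,np.array(d['uv']),atz(p,d['uv'],t[2]-48))
    for d in r.pinpoint(p,'holder_floor'): print(n,'floor',np.array(d['uv']),atz(p,d['uv'],8))
    for d in r.search_frame(p,'holder_floor'): print(d)
    g=p['image']
a=cv2.imread('pics/top1.png')[95:180,170:260]; b=cv2.imread('pics/side1.png')[235:320,160:250]
cv2.imwrite('pics/hold.png',cv2.resize(np.hstack([a,b]),None,fx=4.4,fy=4.4,interpolation=cv2.INTER_CUBIC))
E
```

```text
time: 4.7
tool_pos: [622.6, -190.3, 213.3]
tcp_rot: [-180.0, -0.0, -64.5]
ft_force: [0.0, -0.1, -8.7]
finger_gap: 24.4
[ 622.6 -190.3  213.3]
top floor [216.3 139.2] [643.  166.6   8. ]
{'bbox': [189.8, 112.1, 238.5, 165.9], 'conf': 0.82}
side [316.2 109.4] [ 621.  -189.8  165.3]
side floor [207.6 279.5] [646.4 168.9   8. ]
{'bbox': [177.5, 250.5, 236.7, 310.2], 'conf': 0.85}
```

View pics/hold.png

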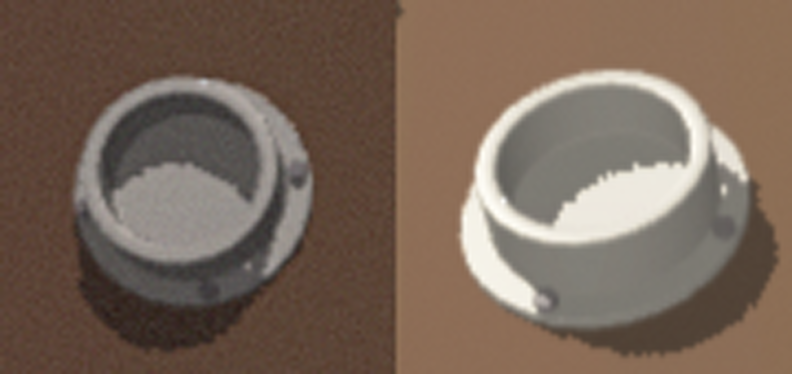

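The lift holds: 8.7 N of load and a finger gap of 24.4 mm. In the crop, the rim centre is at about (210.2,133.6) in the top view and about (204.5,270.5) in the side view.

```bash
python3 - <<'E'
from h import *
np.set_printoptions(precision=1,suppress=True)
for n,uv in [('top',(210.2,133.6)),('side',(204.5,270.5))]:
    p=snap(n); print(n,atz(p,uv,36))
print(totool([646,169,213]))
E
```

```text
top [645.3 173.   36. ]
side [644.3 173.   36. ]
[-314.5 -175.4    0.7]
```

```bash
python3 -m jog '[[-0.02,-0.011,0,0,0],[-0.055,-0.031,0,0,0],[-0.098,-0.055,0,0,0],[-0.14,-0.078,0,0,0],[-0.183,-0.102,0,0,0],[-0.226,-0.126,0,0,0],[-0.255,-0.142,0,0,0],[-0.27,-0.15,0,0,0]]'
python3 - <<'E'
from h import *
np.set_printoptions(precision=1,suppress=True)
p=snap('wrist'); save(p,'w3.png')
for d in r.pinpoint(p,'holder_floor'): print(d['conf'],np.array(d['uv']),atz(p,d['uv'],8))
for d in r.pinpoint(p,'long_pinion_mid'): print('pin',d['conf'],np.array(d['uv']))
print(r.sense()['tool_pos'],proj(p,[645,172,36]),totool([645,172,213]))
E
```

```text
time: 6.0
tool_pos: [641.9, 121.7, 213.8]
tcp_rot: [-179.9, -0.0, -64.3]
ft_force: [-0.2, 0.1, -7.9]
finger_gap: 24.0
0.61 [276.2 154.5] [647.9 173.4   8. ]
pin 0.9 [316.5 238.9]
[642.1 118.9 213.6] [272.7 161.6] [-46.7 -25.6   0.6]
```

View pics/w3.png

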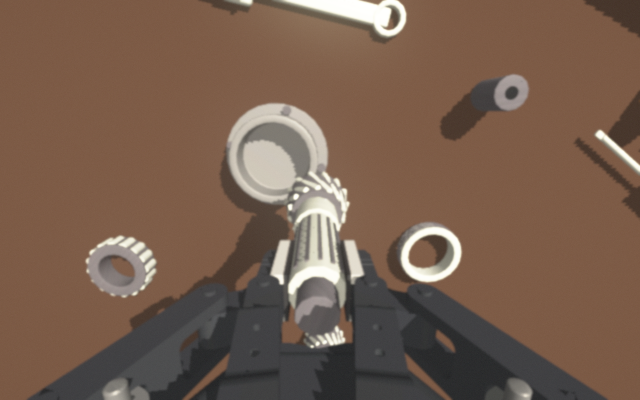

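The holder shows at (276,155), clear of everything around it, and the pinion hangs straight in the jaws. The holder estimate is (646,172.5).

```bash
python3 -m jog '[[-0.018,-0.01,0,0,0],[-0.034,-0.019,0,0,0],[-0.045,-0.026,0,0,0],[-0.048,-0.028,0,0,0],[-0.048,-0.028,0,0,0],[-0.048,-0.028,0,0,0]]'
python3 - <<'E'
from h import *
np.set_printoptions(precision=1,suppress=True)
p=snap('wrist')
for d in r.pinpoint(p,'holder_floor'): print(d['conf'],np.array(d['uv']),atz(p,d['uv'],8))
print(r.sense()['tool_pos'],totool([646,172,132]))
for n in ['top','side']:
    p=snap(n)
    for d in r.pinpoint(p,'long_pinion_mid'): print(n,np.array(d['uv']),atz(p,d['uv'],213-49))
E
```

```text
time: 6.75
tool_pos: [646.7, 173.6, 213.5]
tcp_rot: [-180.0, -0.1, -64.4]
ft_force: [-0.4, 0.0, -8.2]
finger_gap: 24.1
0.87 [314.9 177.9] [647.4 175.5   8. ]
[646.7 173.4 213.5] [ 0.9  1.3 81.5]
top [194.2 106.7] [648.8 171.2 164. ]
side [190.2 214.7] [643.4 176.  164. ]
```

```bash
python3 -m jog '[[0,0,0.01,0,0],[0,0,0.025,0,0],[0,0,0.04,0,0],[0,0,0.055,0,0],[0,0,0.066,0,0],[0,0,0.071,0,0],[0,0,0.071,0,0],[0,0,0.071,0,0]]'
```

```text
time: 7.85
tool_pos: [647.2, 173.8, 143.2]
tcp_rot: [-179.9, -0.1, -64.4]
ft_force: [-0.3, -0.4, -7.1]
finger_gap: 24.3
```

```bash
python3 -m jog '[[0,0,0.003,0,0],[0,0,0.006,0,0],[0,0,0.008,0,0],[0,0,0.009,0,0],[0,0,0.009,0,0],[0,0,0.009,0,0]]'
```

```text
time: 8.45
tool_pos: [647.2, 173.8, 134.2]
tcp_rot: [-179.9, -0.1, -64.4]
ft_force: [0.2, 0.1, -7.6]
finger_gap: 24.5
```

```bash
python3 -m jog '[[0,0,0.001,0,0],[0,0,0.002,0,0],[0,0,0.002,0,0],[0,0,0.002,0,0]]'
```

```text
time: 8.85
tool_pos: [647.2, 173.8, 132.2]
tcp_rot: [-179.9, -0.1, -64.4]
ft_force: [0.4, -0.4, -7.2]
finger_gap: 24.3
```

```bash
python3 -m jog '[[0,0,0.0007,0,0],[0,0,0.0014,0,0],[0,0,0.0014,0,0],[0,0,0.0014,0,0]]'
```

```text
time: 9.25
tool_pos: [647.7, 174.0, 132.1]
tcp_rot: [-179.8, -0.1, -64.4]
ft_force: [-4.6, 0.2, 5.6]
finger_gap: 24.0
```

The force went from -7 to +5.6 N, so it has touched the floor at the expected height. Releasing now.

```bash
python3 -m jog '[[0,0,0,0,30],[0,0,0,0,50],[0,0,0,0,80],[0,0,0,0,100],[0,0,0,0,100],[0,0,0,0,100],[0,0,0,0,100],[0,0,0,0,100]]'
python3 - <<'E'
from h import *
np.set_printoptions(precision=1,suppress=True)
p=snap('wrist'); save(p,'w4.png'); print(r.sense()['ft_force'])
E
```

```text
time: 10.05
tool_pos: [647.7, 174.0, 132.1]
tcp_rot: [-179.8, -0.1, -64.4]
ft_force: [-0.5, -0.2, -0.2]
finger_gap: 85.3
[-0.2  0.4 -0.4]
```

View pics/w4.png

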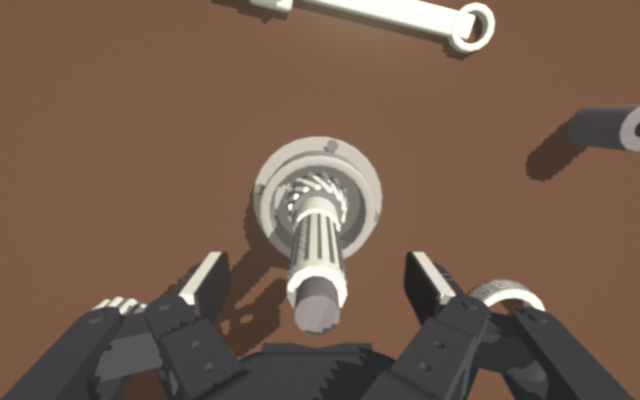

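The pinion stands centred in the collar, with its head at (318,195), and the fingers are clear on both sides. Retreating straight up.

```bash
python3 -m jog '[[0,0,-0.02,0,100],[0,0,-0.05,0,100],[0,0,-0.09,0,100],[0,0,-0.12,0,100],[0,0,-0.13,0,100],[0,0,-0.13,0,100],[0,0,-0.13,0,100]]'
python3 - <<'E'
from h import *
np.set_printoptions(precision=1,suppress=True)
p=snap('side'); save(p,'side2.png'); q=snap('top')
for n,x in (('side',p),('top',q)):
  for l,z in [('long_pinion_mid',83),('short_pinion_mid',55),('holder_floor',8)]:
    for d in r.pinpoint(x,l): print(n,l,round(d['conf'],2),np.array(d['uv']),atz(x,d['uv'],z))
cv2.imwrite('pics/side2c.png',cv2.resize(cv2.imread('pics/side2.png')[120:340,140:440],None,fx=2.5,fy=2.5))
E
```

```text
time: 10.8
tool_pos: [646.7, 174.0, 260.3]
tcp_rot: [-179.9, -0.1, -64.4]
ft_force: [-0.3, -0.1, -0.8]
finger_gap: 85.4
side long_pinion_mid 0.98 [198.3 249. ] [649.2 170.7  83. ]
side short_pinion_mid 0.9 [346.8 240.1] [454.   15.9  55. ]
side short_pinion_mid 0.89 [390.4 215.3] [410.5 -79.   55. ]
side short_pinion_mid 0.87 [314.9 277.8] [462.8 117.2  55. ]
side holder_floor 0.72 [207.2 279.2] [647.4 168.7   8. ]
top long_pinion_mid 0.78 [207.5 123.1] [649.9 167.6  83. ]
top short_pinion_mid 0.9 [237.8 218.1] [471.8 107.6  55. ]
top short_pinion_mid 0.76 [281.  231.8] [446.4  25.4  55. ]
top holder_floor 0.96 [213.3 137.2] [647.2 173.1   8. ]
```

View pics/side2c.png

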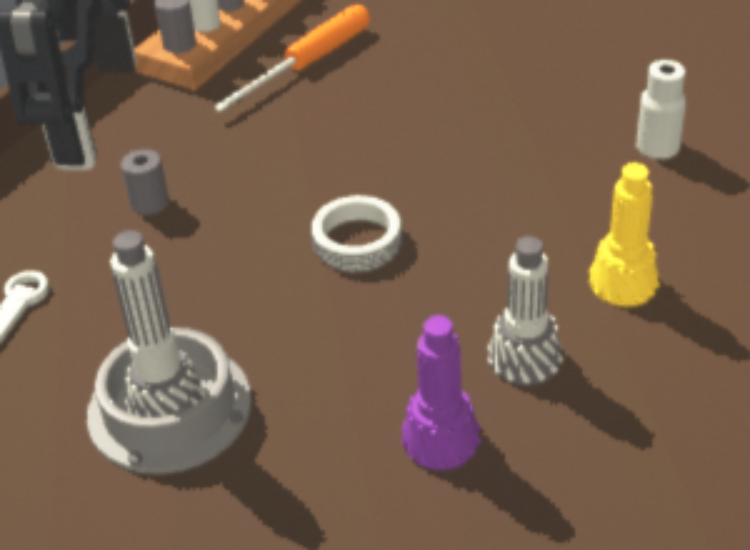

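```bash
python3 - <<'E'
from h import *
p=snap('side'); print(proj(p,[648,172,8]),proj(p,[648,172,158]),r.sense()['ft_force'])
print(r.hand_in())
E
```

```text
[205.7370373  280.37515778] [190.15716763 215.21052611] [ 0.76196925 -0.17887998  0.87859203]
the job is handed in; nothing more can be done
None
```

The long pinion is standing gear head down in the holding ring, released. I handed the job in at about 11 s on the robot's clock.

I gripped it on the spline and carried it over. I then crept it down until the wrist force went from about -7 N to +5.6 N, at the height where the underside should reach the ring floor. The fingers opened there and went straight up.

**Last checks**
- **Position:** the camera estimates of the pinion's centre and the ring's axis differ by about 3 mm (side view) and 6 mm (top view), against the 16 mm allowed. The wrist view before the retreat also showed it centred in the collar.
- **Upright:** the tip shows at about (191,216) in the side view. An upright shaft would put it at (190,215), so the lean in the picture is only perspective.
- **Short pinion:** it is still upright. The network readings moved by about 5 mm in the top view. The side view missed it at the start, so I have no before-and-after there. I never went near it.
- **Robot:** it is clear of everything, about 100 mm above the pinion with the gripper open.

**Disagreement:** early single-camera readings of the ring differed by up to 10 mm in x. The rim centres measured by eye in both views, together with the wrist view, settled it.

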